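Find the soft foot under the mixer's base plate and shim it

ROBOT

A 7-joint arm with a two-finger parallel gripper is mounted at the origin on a cart in front of the work surface, level with it; the furniture and walls round the work are solid. World frame = base frame: x ahead of the robot, y to its left, z up, the work surface at z = 0. Lengths are in m, angles in degrees, forces in N, time in s.
With the tool pointing down it reaches from about 0.4 to 0.925 m from the base axis. Payload 5.6 kg.
Tool frame: the origin (TCP) lies between the finger pads; the fingertips stand 25 mm ahead of it and the grasp point (between the pads) lies 6 mm ahead of it (tcp_to_tips is the distance from the TCP to the fingertips, in m); z points along the fingers, y is the line along which they close (so a half turn about z gives the same grasp; the last joint's range is limited). The gripper opens to 85 mm and grips with 20 to 120 N. Pads are 22 mm wide; open, the fingers measure 114 mm over their backs; the gripper's body (76 mm by 85 mm) begins 54 mm behind the grasp point. The pads swing forward as they close: fully open they stand 13 mm farther back than shut.
Start: joints at [60.848, 26.786, -0.665, 91.828, 0.344, 61.387, -3.226], TCP at [0.292, -0.581, 0.222] pointing down, gripper open.
Joint ranges: [-144.91, 144.91], [-17.63, 115.5], [-89.93, 88.59], [15.96, 139.68], [-74.01, 254.01], [8.47, 105.57], [-167.45, 167.45]. Speed limits (degrees/s): [147.25, 147.25, 180, 180, 180, 180, 180].

INTERFACE

Orientations are given as [roll, pitch, yaw] about the fixed x, y, z axes, in that order (R = Rz(yaw) Ry(pitch) Rx(roll)).
In Python, from rig import sense, capture, close_job, tcp_to_tips gives the robot as it stands.
- The arm moves only by the tool send_rows, never from a script. Its argument "increments" is a list of rows, each a list of 3 entries, a list of its own where there are three numbers: the closure in counts, from 0 (fully open) to 255 (shut), then the shift along the tool's x, y, z in cm, then the turn, a rotation vector about the tool's x, y, z in degrees. In form: [[gripper, [tx, ty, tz], [ax, ay, az]], ...]. A call has 1 to 8 rows; each row shifts and turns the commanded pose from where the row before left it, along the tool's axes as they then stand; what a row does not reach is not made up. A row lasts 1/8 s, in which the tool goes at most 62.5 mm and 10.7 degrees, less where a joint would pass 70% of its speed; a pose out of reach is approached as far as the arm can. A call with a gripper value outside its range is refused whole. The fingers move at their own pace and stop on an object; "squeeze" is the grip in N (left out, the last holds). Time passes only in rows, so rows that do not move let the fingers close. It gives the time, the measured TCP pose, the force, the opening and the grip force at its end, in the units of the state.
- sense(): the state, without advancing time (a new reading comes with each control period).
- capture(name): name is "scene" or "side" or "wrist"; returns a dict with "img" (480x640x3 uint8, red, green, blue), "K" (3x3 intrinsics, pixels), "R" (3x3) and "t" (3): a world point X has camera coordinates R X + t. Camera axes: x right, y down, z forward; pixel columns grow to the right and rows downward; lengths in m; the calibration is good to about 2 mm. A picture is of the moment at which its call begins. There is no depth.
- close_job(): hands the job in; it is judged then, once.
The state is a dict: "clock": time; "q": joint angles; "qd": joint speeds; "tau": joint torques, N m; "position": TCP position; "tcp_rot": TCP orientation; "wrist_force": force on the tool from outside, world axes, zero at the start; "torque": the same for the moment, N m; "finger_gap": finger opening in m; "finger_force": force on a finger pad.
Only numpy, scipy, OpenCV 4.12 (cv2) and the standard library are available. Lean on these libraries where they do the work, as an engineer would, in place of code of your own. Each camera call takes 0.05 s, during which the arm holds its last target. There are 200 camera calls.

TASK

The base plate under the vortex mixer rocks because one of its four feet is soft. With the fingertips, press down on the plate's corners in turn until you find the one that gives under the finger, then press the orange shim tab of that corner down flat; leave the other three tabs raised, so that the plate ends level and firm. Only press: do not lift or shift the plate, and leave the other things on the desk where they are.

Things in the scene. Friction and masses are not known exactly. Their poses are not given: they have to be found in the camera images.
- plate: Aluminium base plate, 164 x 136 x 10 mm, with a flat lug at each corner (two on its left side, two on its right) and a white domed vortex mixer, 100 mm across and 67 mm high, screwed to its middle. It lies loose on four feet, its top 45 mm above the desk; about 1.7 kg. Origin: middle of its underside; z up, x from its near to its far edge, y to its left.
- mat: Black rubber mat, 262 x 262 x 3 mm, fixed to the desk under everything. Origin: on the desk under the middle of the plate; axes as those of the plate.
- corner_near_left (a point): Flush dark screw on top of the near left lug (34 mm long in x, ending 34 mm outward of it), over that corner's foot: press the corner here. Three feet are solid and do not give. One, a different one each run and alike to the eye, is soft: its corner starts to sink at about 2 N, is 3 mm down at about 5 N, and comes back when let go.
- tab_near_left (a point): Press the near left shim here: a fixed point 42 mm from the tab's pivot, 12 mm above the desk, where the tab's upper face is when flat. Orange tab, 17 x 62 x 4 mm, pointing from the lug's edge towards the plate's -x. Raised, its tip is about 50 mm above the desk; a push straight down here meets it near the tip; 2 to 10 N lays it flat and it stays. 18 mm from tab to plate side.
- corner_near_right (a point): Flush dark screw on top of the near right lug (34 mm long in x, ending 34 mm outward of it), over that corner's foot: press the corner here. Three feet are solid and do not give. One, a different one each run and alike to the eye, is soft: its corner starts to sink at about 2 N, is 3 mm down at about 5 N, and comes back when let go.
- tab_near_right (a point): Press the near right shim here: a fixed point 42 mm from the tab's pivot, 12 mm above the desk, where the tab's upper face is when flat. Orange tab, 17 x 62 x 4 mm, pointing from the lug's edge towards the plate's -x. Raised, its tip is about 50 mm above the desk; a push straight down here meets it near the tip; 2 to 10 N lays it flat and it stays. 18 mm from tab to plate side.
- corner_far_left (a point): Flush dark screw on top of the far left lug (34 mm long in x, ending 34 mm outward of it), over that corner's foot: press the corner here. Three feet are solid and do not give. One, a different one each run and alike to the eye, is soft: its corner starts to sink at about 2 N, is 3 mm down at about 5 N, and comes back when let go.
- tab_far_left (a point): Press the far left shim here: a fixed point 42 mm from the tab's pivot, 12 mm above the desk, where the tab's upper face is when flat. Orange tab, 17 x 62 x 4 mm, pointing from the lug's edge towards the plate's -x. Raised, its tip is about 50 mm above the desk; a push straight down here meets it near the tip; 2 to 10 N lays it flat and it stays. 18 mm from tab to plate side.
- corner_far_right (a point): Flush dark screw on top of the far right lug (34 mm long in x, ending 34 mm outward of it), over that corner's foot: press the corner here. Three feet are solid and do not give. One, a different one each run and alike to the eye, is soft: its corner starts to sink at about 2 N, is 3 mm down at about 5 N, and comes back when let go.
- tab_far_right (a point): Press the far right shim here: a fixed point 42 mm from the tab's pivot, 12 mm above the desk, where the tab's upper face is when flat. Orange tab, 17 x 62 x 4 mm, pointing from the lug's edge towards the plate's -x. Raised, its tip is about 50 mm above the desk; a push straight down here meets it near the tip; 2 to 10 N lays it flat and it stays. 18 mm from tab to plate side.
- shim_a (a joint): Angle of one of the four shim tabs, rad: 0 fully raised (35 degrees), 0.62 flat. Which corner it belongs to changes from run to run. Flat, its cam takes up the 3 mm under a soft corner, but lifts a sound corner by 3 mm and tilts the plate.
- shim_b (a joint): Angle of one of the four shim tabs, rad: 0 fully raised (35 degrees), 0.62 flat. Which corner it belongs to changes from run to run. Flat, its cam takes up the 3 mm under a soft corner, but lifts a sound corner by 3 mm and tilts the plate.
- shim_c (a joint): Angle of one of the four shim tabs, rad: 0 fully raised (35 degrees), 0.62 flat. Which corner it belongs to changes from run to run. Flat, its cam takes up the 3 mm under a soft corner, but lifts a sound corner by 3 mm and tilts the plate.
- shim_d (a joint): Angle of one of the four shim tabs, rad: 0 fully raised (35 degrees), 0.62 flat. Which corner it belongs to changes from run to run. Flat, its cam takes up the 3 mm under a soft corner, but lifts a sound corner by 3 mm and tilts the plate.
- ethanol_bottle: White bottle with a red cap, 52 x 52 x 124 mm; a bystander, origin under its middle.
- timer: White bench timer with three keys, 68 x 64 x 19 mm; a bystander, origin under its middle.
- screwdriver: Red-handled screwdriver, 147 mm long, lying; a bystander, origin under its middle.
- card_box: Flat orange card box, 62 x 88 x 14 mm; a bystander, origin under its middle.
- tip_box: Blue pipette-tip box with a clear lid, 68 x 112 x 71 mm; a bystander, origin under its middle.
- buffer_bottle: White bottle with a blue cap, 48 x 48 x 104 mm; a bystander, origin under its middle.

How it is judged:
By the outcome, as a careful person would: the job done as asked, in the order asked, and still so for the second after the job is handed in, with the robot touching nothing.
It also fails if it takes over 61 s, if anything falls off the work surface, if the arm or the gripper's body presses on something with over 40 N, if the wrist force passes 120 N, or if a joint passes its speed limit or range.

## Working session

There is one attempt and no reset: what is moved stays moved. The work goes in short steps, Python scripts to look and compute and a tool call to move; the robot and the scene stay as the last step left them, time stands still between calls to the robot, and variables do not carry over. Pictures are saved under pics/ and viewed, at most 10 in all, crops included, and the job is handed in when it is done.

Besides the shell and the picture viewer there is one more tool, called after ">>>" as a command line: name --argument value ..., lists and objects as JSON in quotes. send_rows: Moves the arm, as the interface text tells. Its arguments: {"type":"object","properties":{"increments":{"type":"array"},"squeeze":{"type":"number"}},"required":["increments"]}

```bash
mkdir -p pics; python3 - <<'E'
from rig import *
import cv2,json
print(sense(),tcp_to_tips)
for n in("scene","side"):
    c=capture(n);cv2.imwrite(f"pics/{n}0.png",c["img"][...,::-1]);print(n,c["K"],c["R"],c["t"])
E
```

```text
{'clock': 0.0, 'q': array([60.84816385, 26.83687254, -0.66564327, 91.88049991,  0.34452207,
       61.38407693, -3.22633156]), 'qd': array([ 0.11013818,  0.06374319,  0.04307194, -0.04000986, -0.04260636,
        0.02931238,  0.06116044]), 'tau': array([-7.70390727e-06, -5.32390130e+01,  2.13125988e-02, -2.51303548e+01,
        1.14434169e-02,  7.72627594e-03, -7.03230626e-06]), 'position': array([ 0.29163055, -0.58028333,  0.22153149]), 'tcp_rot': array([-1.79900790e+02,  7.24588308e-03,  2.66849956e+01]), 'wrist_force': array([-0.96371821,  0.39372796, -0.27579354]), 'torque': array([ 0.08491275, -0.0216542 , -0.05235586]), 'finger_force': 0.0, 'finger_gap': 0.08542397046812368} 0.025
scene [[481.81135493   0.         319.22181158]
 [  0.         481.81135493 238.18781515]
 [  0.           0.           1.        ]] [[ 0.5865747  -0.80988033 -0.00489522]
 [-0.47277894 -0.33750113 -0.81398591]
 [ 0.65757904  0.4797779  -0.580864  ]] [-0.3131492   0.33318464  0.85613494]
side [[454.28680093   0.         320.45910967]
 [  0.         454.28680093 233.88738289]
 [  0.           0.           1.        ]] [[ 0.77337067  0.63388016 -0.00968225]
 [ 0.52261775 -0.64612034 -0.55623664]
 [-0.35884326  0.42511699 -0.83096754]] [-0.44466059 -0.24870904  1.72986309]
```

View pics/scene0.png

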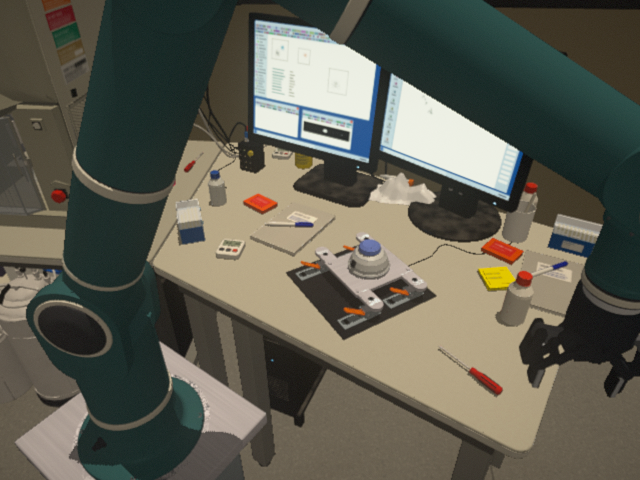

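View pics/side0.png

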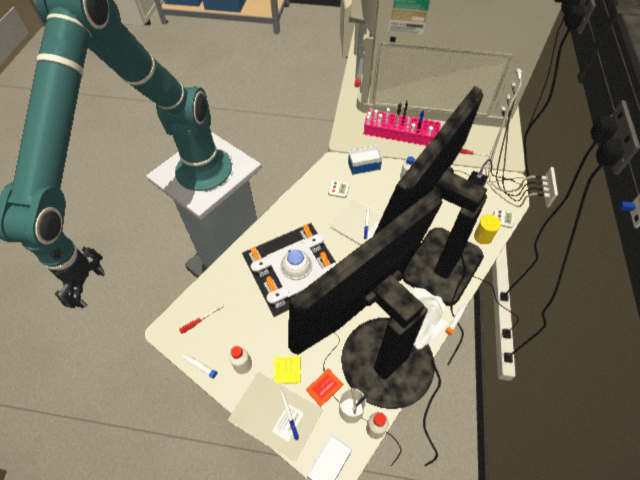

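The mat lies at about scene (288–435, 225–335) and side (243–345, 224–313), with orange tabs at four corners. I'll crop both views enlarged and cast the centroids.

```bash
cat > h.py <<'E'
import numpy as np,cv2
from rig import *
def ray(c,u,v,z):
    d=c["R"].T@np.linalg.solve(c["K"],[u,v,1.]); o=-c["R"].T@c["t"]
    return o+d*(z-o[2])/d[2]
def proj(c,X):
    p=c["K"]@(c["R"]@np.array(X)+c["t"]); return p[:2]/p[2]
E
python3 - <<'E'
from h import *
S={n:capture(n) for n in("scene","side")}
out=[]
for n,(x,y) in {"scene":(280,220),"side":(235,215)}.items():
    c=S[n];im=c["img"][y:y+120,x:x+160]
    out.append(cv2.resize(im,None,fx=4.9 if 0 else 2.5*2,fy=5,interpolation=cv2.INTER_CUBIC)[:, :800])
    hsv=cv2.cvtColor(im,cv2.COLOR_RGB2HSV)
    m=cv2.inRange(hsv,(5,150,120),(18,255,255))
    k,_,st,ce=cv2.connectedComponentsWithStats(m)
    for s,p in zip(st[1:],ce[1:]):
        if s[4]>15: print(n,s[4],(p+[x,y]).round(1),ray(c,*(p+[x,y]),.035).round(3))
    cv2.imwrite(f"pics/{n}_crop.png",out[-1][...,::-1])
for n,P in {"scene":[(288,272),(344,334),(434,293)],"side":[(243,263),(277,313),(311,224)]}.items():
    for p in P: print(n,p,ray(S[n],*p,.003).round(3))
E
```

```text
scene 27 [348.6 247.6] [ 0.617 -0.032  0.035]
scene 67 [310.5 264.4] [0.506 0.006 0.035]
scene 75 [398.9 290.7] [ 0.546 -0.214  0.035]
scene 101 [354.1 310.7] [ 0.432 -0.167  0.035]
side 68 [307.  230.5] [0.507 0.013 0.035]
side 66 [254.7 253.1] [ 0.432 -0.162  0.035]
side 76 [324.2 258.1] [ 0.619 -0.035  0.035]
side 81 [270.3 282.8] [ 0.545 -0.21   0.035]
scene (288, 272) [0.481 0.057 0.003]
scene (344, 334) [ 0.389 -0.17   0.003]
scene (434, 293) [ 0.62  -0.271  0.003]
side (243, 263) [ 0.412 -0.203  0.003]
side (277, 313) [ 0.618 -0.263  0.003]
side (311, 224) [0.485 0.058 0.003]
```

View pics/scene_crop.png

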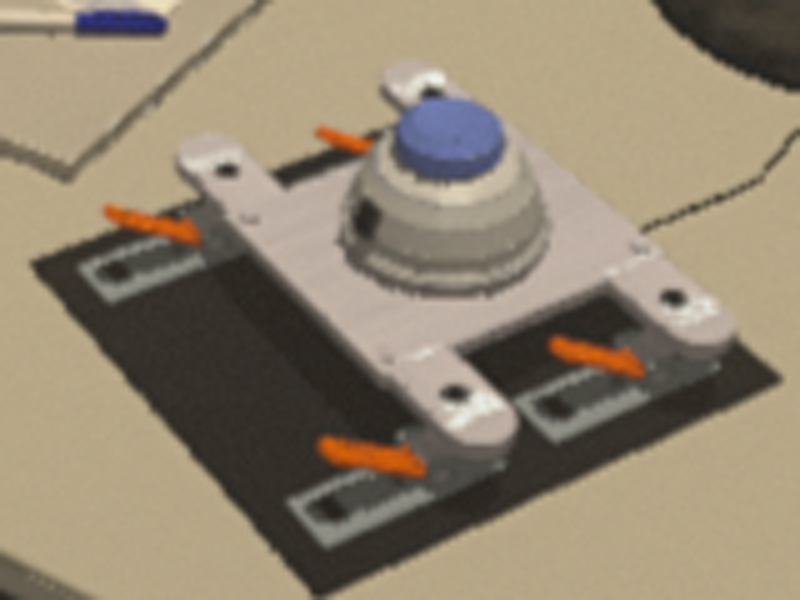

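View pics/side_crop.png

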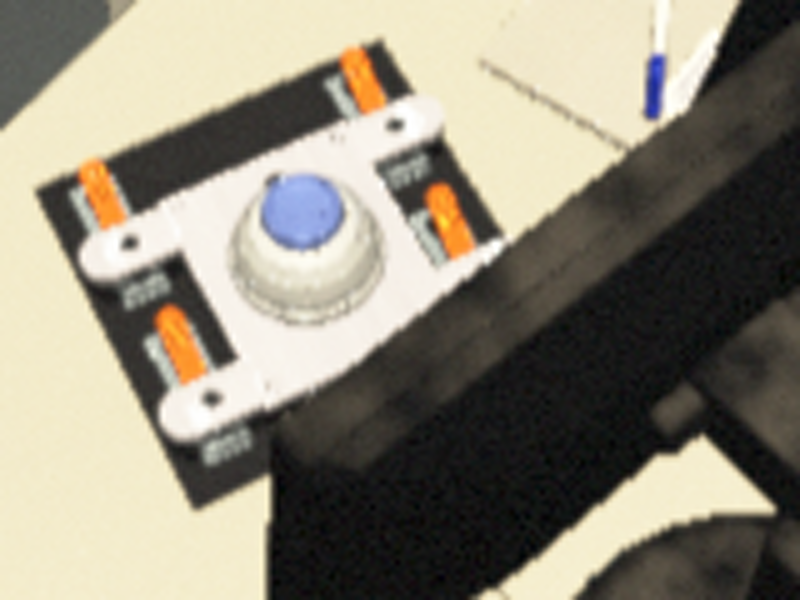

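The crops show the four dark screws at scene NL (325.4,254), FL (366,238.6), NR (371,298.6), FR (414.6,279.4), and at side NL (314.4,240), NR (260.8,263.4), FR (277,294.6). Next I cast them to z = 45 mm.

```bash
python3 - <<'E'
from h import *
S={n:capture(n) for n in("scene","side")}
P={"scene":dict(NL=(325.4,254),FL=(366,238.6),NR=(371,298.6),FR=(414.6,279.4)),"side":dict(NL=(314.4,240),NR=(260.8,263.4),FR=(277,294.6))}
W={}
for n in P:
    for k,p in P[n].items(): r=ray(S[n],*p,.045);W.setdefault(k,[]).append(r);print(n,k,r.round(4))
W={k:np.mean(v,0) for k,v in W.items()}
ux=(W["FR"]-W["NR"]+W["FL"]-W["NL"]);yaw=np.degrees(np.arctan2(ux[1],ux[0]))
uy=(W["NL"]-W["NR"]+W["FL"]-W["FR"]);print("yaw",yaw,np.degrees(np.arctan2(-uy[0],uy[1])),np.linalg.norm(ux)/2,np.linalg.norm(uy)/2,np.mean(list(W.values()),0))
# tab centroids in plate frame
c=np.mean(list(W.values()),0);R=np.array([[np.cos(np.radians(yaw)),-np.sin(np.radians(yaw))],[np.sin(np.radians(yaw)),np.cos(np.radians(yaw))]])
for k in W: print(k,(R.T@(W[k]-c)[:2]).round(4))
for t in [(.617,-.033),(.5065,.010),(.5455,-.212),(.432,-.1645)]: print("tab",(R.T@(np.array(t)-c[:2])).round(4))
for u in [(408,215),(345,190)]: print("monitor base",ray(S["scene"],*u,0.01).round(3))
E
```

```text
scene NL [ 0.55   -0.0074  0.045 ]
scene FL [ 0.6641 -0.0547  0.045 ]
scene NR [ 0.4768 -0.1817  0.045 ]
scene FR [ 0.5909 -0.2299  0.045 ]
side NL [ 0.5547 -0.006   0.045 ]
side NR [ 0.479  -0.1813  0.045 ]
side FR [ 0.593  -0.2299  0.045 ]
yaw -23.11841360828788 -22.721347135102544 0.12267270043537735 0.1897459295750922 [ 0.57157605 -0.11819421  0.045     ]
NL [-0.0614  0.095 ]
FL [0.0601 0.0947]
NR [-0.0612 -0.095 ]
FR [ 0.0626 -0.0947]
tab [0.0083 0.0962]
tab [-0.1102  0.0923]
tab [ 0.0128 -0.0965]
tab [-0.1102 -0.0974]
monitor base [ 0.878 -0.068  0.01 ]
monitor base [0.894 0.16  0.01 ]
```

The measurements agree: screws at (±61.5, ±95) mm in the plate frame, plate centre (0.572, −0.118), yaw −23°. I'll close the gripper and turn the tool to yaw 67, which makes tool x = plate y and tool y = plate x, then travel.

>>> send_rows --increments '[[255, [0, 0, 0], [0, 0, -10]], [255, [0, 0, 0], [0, 0, -10]], [255, [0, 0, 0], [0, 0, -10]], [255, [0, 0, 0], [0, 0, -10.3]], [255, [0, 0, 0], [0, 0, 0]], [255, [0, 0, 0], [0, 0, 0]]]' --squeeze 20

```text
clock: 1.05
position: [0.2918, -0.5808, 0.2224]
tcp_rot: [-180.0, 0.0, 66.8]
wrist_force: [0.1, 0.5, 0.3]
finger_gap: -0.0004
finger_force: 0.0
```

>>> send_rows --increments '[[255, [5, 0.2, 0], [0, 0, 0]], [255, [5, 0.2, 0], [0, 0, 0]], [255, [5, 0.2, 0], [0, 0, 0]], [255, [5, 0.2, 0], [0, 0, 0]], [255, [5, 0.2, 0], [0, 0, 0]], [255, [5, 0.2, 0], [0, 0, 0]], [255, [4, 0.2, 0], [0, 0, 0]], [255, [0, 0, 0], [0, 0, 0]]]'

```text
clock: 2.05
position: [0.4395, -0.2699, 0.2229]
tcp_rot: [180.0, -0.1, 67.2]
wrist_force: [0.4, -0.8, 0.2]
finger_gap: 0.0001
finger_force: 0.0
```

```bash
cat >> h.py <<'E'
C=np.array([.5716,-.1182]);Y=np.radians(-23.)
RP=np.array([[np.cos(Y),-np.sin(Y)],[np.sin(Y),np.cos(Y)]])
def plate(p): return RP.T@(np.array(p)[:2]-C)
E
python3 - <<'E'
from h import *
s=sense();print(s["clock"],s["position"],s["tcp_rot"],plate(s["position"]),s["wrist_force"],s["finger_gap"])
c=capture("wrist");cv2.imwrite("pics/w1.png",c["img"][...,::-1])
for k,(x,y) in dict(NR=(-.0615,-.095),FR=(.0615,-.095),NL=(-.0615,.095)).items():
    print(k,proj(c,[*(C+RP@[x,y]),.045]))
E
```

```text
2.05 [ 0.43947899 -0.26985913  0.22286438] [ 1.79959535e+02 -5.42798067e-02  6.72387858e+01] [-0.06236009 -0.19122676] [ 0.42168837 -0.76231207  0.2295022 ] 7.462333268088751e-05
NR [324.2626333   98.72585309]
FR [481.54135336  99.25420343]
NL [ 325.53719549 -208.05147   ]
```

View pics/w1.png

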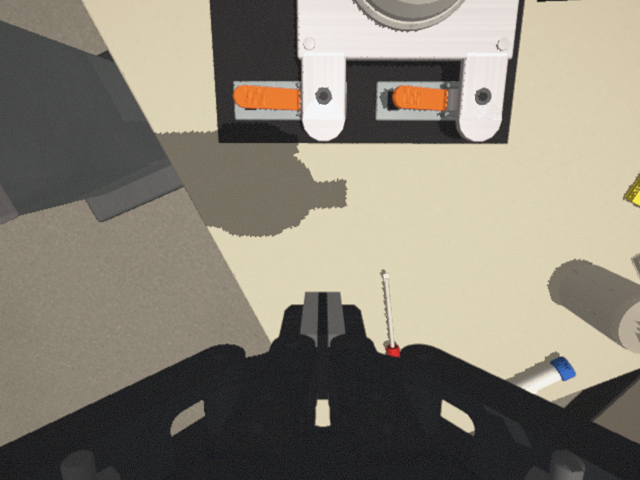

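The wrist view shows the NR screw at (323,97) and the FR screw at (482,97), within 2 px of my prediction, so the model is right to ~1 mm. Now I go above NR and descend.

>>> send_rows --increments '[[255, [4.8, 0.1, 0], [0, 0, 0]], [255, [4.8, 0, 0], [0, 0, 0]], [255, [0, 0, 4.5], [0, 0, 0]], [255, [0, 0, 4.5], [0, 0, 0]], [255, [0, 0, 4.5], [0, 0, 0]], [255, [0, 0, 0], [0, 0, 0]], [255, [0, 0, 0], [0, 0, 0]]]'

```text
clock: 2.98
position: [0.477, -0.1864, 0.0887]
tcp_rot: [179.9, 0.0, 66.9]
wrist_force: [1.0, 0.0, -0.0]
finger_gap: 0.0
finger_force: 0.0
```

```bash
python3 -c "
from h import *
s=sense();print(s['clock'],s['position'],plate(s['position']),s['wrist_force'])"
```

```text
2.975 [ 0.47700701 -0.18642145  0.08873958] [-0.06041706 -0.0997586 ] [ 0.98002782  0.00483088 -0.00460165]
```

>>> send_rows --increments '[[255, [0.4, 0, 1.2], [0, 0, 0]], [255, [0, 0, 0.4], [0, 0, 0]], [255, [0, 0, 0], [0, 0, 0]]]'

```text
clock: 3.35
position: [0.4777, -0.1816, 0.0716]
tcp_rot: [180.0, 0.0, 67.0]
wrist_force: [0.5, 0.9, 0.1]
finger_gap: 0.0002
finger_force: 0.0
```

>>> send_rows --increments '[[255, [0, 0, 0.2], [0, 0, 0]], [255, [0, 0, 0], [0, 0, 0]]]'

```text
clock: 3.6
position: [0.4777, -0.1817, 0.0695]
tcp_rot: [-180.0, 0.0, 67.0]
wrist_force: [0.5, -0.7, -0.3]
finger_gap: 0.0003
finger_force: 0.0
```

>>> send_rows --increments '[[255, [0, 0, 0.1], [0, 0, 0]], [255, [0, 0, 0], [0, 0, 0]]]'

```text
clock: 3.85
position: [0.4777, -0.1817, 0.0684]
tcp_rot: [-180.0, 0.0, 67.0]
wrist_force: [0.7, -0.2, -0.9]
finger_gap: 0.0001
finger_force: 0.0
```

>>> send_rows --increments '[[255, [0, 0, 0.1], [0, 0, 0]], [255, [0, 0, 0], [0, 0, 0]]]'

```text
clock: 4.1
position: [0.4777, -0.1816, 0.0674]
tcp_rot: [-180.0, 0.0, 67.0]
wrist_force: [0.1, -0.2, 0.4]
finger_gap: -0.0001
finger_force: 0.0
```

>>> send_rows --increments '[[255, [0, 0, 0.1], [0, 0, 0]], [255, [0, 0, 0], [0, 0, 0]]]'

```text
clock: 4.35
position: [0.4777, -0.1816, 0.0664]
tcp_rot: [-180.0, 0.0, 67.0]
wrist_force: [0.2, 0.2, -0.6]
finger_gap: 0.0001
finger_force: 0.0
```

>>> send_rows --increments '[[255, [0, 0, 0.1], [0, 0, 0]], [255, [0, 0, 0], [0, 0, 0]]]'

```text
clock: 4.6
position: [0.4777, -0.1816, 0.0654]
tcp_rot: [-180.0, 0.0, 67.0]
wrist_force: [1.5, 0.5, 0.1]
finger_gap: -0.0
finger_force: 0.0
```

>>> send_rows --increments '[[255, [0, 0, 0.1], [0, 0, 0]], [255, [0, 0, 0], [0, 0, 0]]]'

```text
clock: 4.85
position: [0.4777, -0.1817, 0.0644]
tcp_rot: [-180.0, 0.0, 67.0]
wrist_force: [0.5, -0.3, 0.2]
finger_gap: -0.0001
finger_force: 0.0
```

```bash
python3 - <<'E'
from h import *
s=sense();print(s["wrist_force"],s["torque"],s["tau"].round(2))
c=capture("wrist")["img"];d=capture("scene")["img"]
d=cv2.resize(d[220:340,290:450],(640,480),interpolation=cv2.INTER_CUBIC)
cv2.imwrite("pics/w2.png",cv2.resize(np.hstack([c,d]),(800,300))[...,::-1])
E
```

```text
[ 0.54660965 -0.34734047  0.21653794] [ 0.02339528 -0.0038866   0.07041267] [-0.000e+00 -4.502e+01 -3.470e+00 -1.675e+01  1.000e-02 -1.000e-02
 -0.000e+00]
```

View pics/w2.png

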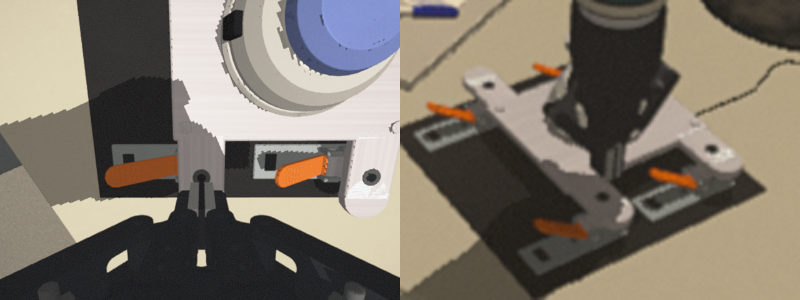

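The tip stands right over the NR screw but has not visibly reached it, and there is no force yet, so I continue down in small steps.

>>> send_rows --increments '[[255, [0, 0, 0.1], [0, 0, 0]], [255, [0, 0, 0], [0, 0, 0]]]'

```text
clock: 5.2
position: [0.4777, -0.1817, 0.0634]
tcp_rot: [-180.0, 0.0, 67.0]
wrist_force: [0.2, 0.5, 0.2]
finger_gap: 0.0002
finger_force: 0.0
```

>>> send_rows --increments '[[255, [0, 0, 0.1], [0, 0, 0]], [255, [0, 0, 0], [0, 0, 0]]]'

```text
clock: 5.45
position: [0.4777, -0.1817, 0.0624]
tcp_rot: [-180.0, 0.0, 67.0]
wrist_force: [-0.3, 0.6, -0.5]
finger_gap: -0.0001
finger_force: 0.0
```

>>> send_rows --increments '[[255, [0, 0, 0.1], [0, 0, 0]], [255, [0, 0, 0], [0, 0, 0]]]'

```text
clock: 5.7
position: [0.4777, -0.1817, 0.0614]
tcp_rot: [-180.0, 0.0, 67.0]
wrist_force: [0.4, -0.5, -0.2]
finger_gap: -0.0004
finger_force: 0.0
```

>>> send_rows --increments '[[255, [0, 0, 0.1], [0, 0, 0]], [255, [0, 0, 0], [0, 0, 0]]]'

```text
clock: 5.95
position: [0.4777, -0.1817, 0.0604]
tcp_rot: [-180.0, 0.0, 67.0]
wrist_force: [-0.7, 0.1, -0.8]
finger_gap: 0.0001
finger_force: 0.0
```

>>> send_rows --increments '[[255, [0, 0, 0.1], [0, 0, 0]], [255, [0, 0, 0], [0, 0, 0]]]'

```text
clock: 6.2
position: [0.4777, -0.1817, 0.0594]
tcp_rot: [-180.0, 0.0, 67.0]
wrist_force: [-0.0, -0.5, 0.1]
finger_gap: -0.0003
finger_force: 0.0
```

>>> send_rows --increments '[[255, [0, 0, 0.1], [0, 0, 0]], [255, [0, 0, 0], [0, 0, 0]]]'

```text
clock: 6.45
position: [0.4777, -0.1817, 0.0584]
tcp_rot: [-180.0, 0.0, 67.0]
wrist_force: [-0.1, -0.3, -0.4]
finger_gap: 0.0001
finger_force: 0.0
```

```bash
python3 - <<'E'
from h import *
s=sense();print(s["wrist_force"],s["position"])
c=capture("wrist")["img"][200:400,200:440];d=capture("scene")["img"][255:335,330:426]
f=lambda a:cv2.resize(a,(400,333),interpolation=cv2.INTER_CUBIC)
cv2.imwrite("pics/w3.png",np.hstack([f(c),f(d)])[...,::-1])
E
```

```text
[-0.07226834 -0.34484534 -0.37697884] [ 0.47769445 -0.18165271  0.05840451]
```

View pics/w3.png

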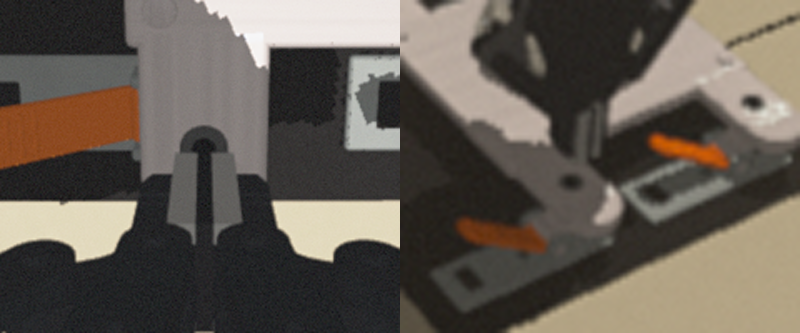

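```bash
python3 - <<'E'
from h import *
s=sense();p=s["position"];print(p,plate(p))
c=capture("scene");w=capture("wrist");d=capture("side")
for z in(.03,.045,.055,.065,.075): 
    q=[p[0],p[1],z];print(z,"scene",proj(c,q).round(1),"wrist",proj(w,q).round(1),"side",proj(d,q).round(1))
print("screw",[proj(k,[*(C+RP@[-.0615,-.095]),.045]).round(1) for k in(c,w,d)])
E
```

```text
[ 0.47774397 -0.18170407  0.05846419] [-0.06158192 -0.09512828]
0.03 scene [370.8 303.4] wrist [323.6 280.6] side [261.  265.6]
0.045 scene [371.2 298.4] wrist [323.7 292.2] side [260.4 263.3]
0.055 scene [371.5 295. ] wrist [323.8 301.1] side [260.  261.7]
0.065 scene [371.7 291.5] wrist [323.9 311. ] side [259.7 260.1]
0.075 scene [372.  288.1] wrist [324.  322.3] side [259.3 258.4]
screw [array([371.2, 298.3]), array([323.9, 292. ]), array([260.5, 263.3])]
```

The tips project about 7 px above the screw in the scene view, so they are still ~1–1.5 cm above the lug. I'm going on down.

>>> send_rows --increments '[[255, [0, 0, 0.2], [0, 0, 0]], [255, [0, 0, 0], [0, 0, 0]]]'

```text
clock: 6.95
position: [0.4776, -0.1816, 0.0563]
tcp_rot: [-180.0, 0.0, 67.0]
wrist_force: [-0.5, -0.6, -1.0]
finger_gap: 0.0002
finger_force: 0.0
```

>>> send_rows --increments '[[255, [0, 0, 0.1], [0, 0, 0]], [255, [0, 0, 0.1], [0, 0, 0]], [255, [0, 0, 0], [0, 0, 0]]]'

```text
clock: 7.32
position: [0.4777, -0.1816, 0.0544]
tcp_rot: [-180.0, 0.0, 67.0]
wrist_force: [1.2, 0.8, -0.2]
finger_gap: 0.0001
finger_force: 0.0
```

>>> send_rows --increments '[[255, [0, 0, 0.1], [0, 0, 0]], [255, [0, 0, 0.1], [0, 0, 0]], [255, [0, 0, 0], [0, 0, 0]]]'

```text
clock: 7.7
position: [0.4777, -0.1817, 0.0524]
tcp_rot: [-180.0, 0.0, 67.0]
wrist_force: [-0.1, 0.4, -0.4]
finger_gap: 0.0003
finger_force: 0.0
```

```bash
python3 - <<'E'
from h import *
s=sense();print(s["wrist_force"],s["position"])
d=capture("scene")["img"][255:335,330:426];c=capture("side")["img"][220:300,225:321]
f=lambda a:cv2.resize(a,(400,333),interpolation=cv2.INTER_CUBIC)
cv2.imwrite("pics/w4.png",np.hstack([f(c),f(d)])[...,::-1])
E
```

```text
[-0.12793826  0.43234201 -0.39521707] [ 0.47767027 -0.1816836   0.05237903]
```

View pics/w4.png

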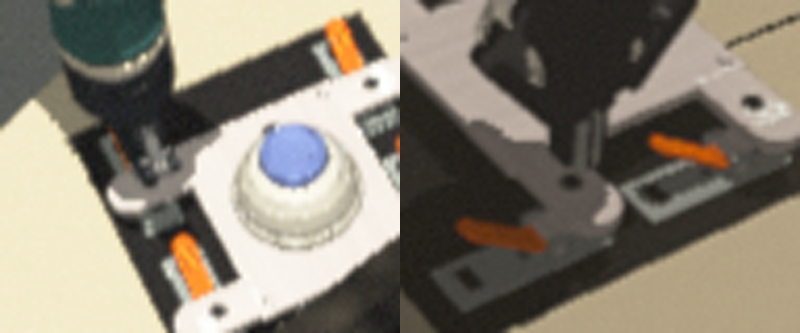

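The tips are at scene crop (585,165), still just above the screw at (572,182), and closing. I continue.

>>> send_rows --increments '[[255, [0, 0, 0.1], [0, 0, 0]], [255, [0, 0, 0.1], [0, 0, 0]], [255, [0, 0, 0], [0, 0, 0]]]'

```text
clock: 8.18
position: [0.4777, -0.1817, 0.0504]
tcp_rot: [-180.0, 0.0, 67.0]
wrist_force: [-0.9, -0.7, -1.0]
finger_gap: -0.0001
finger_force: 0.0
```

>>> send_rows --increments '[[255, [0, 0, 0.1], [0, 0, 0]], [255, [0, 0, 0.1], [0, 0, 0]], [255, [0, 0, 0], [0, 0, 0]]]'

```text
clock: 8.55
position: [0.4777, -0.1817, 0.0484]
tcp_rot: [-180.0, 0.0, 67.0]
wrist_force: [0.1, 0.9, 0.7]
finger_gap: 0.0001
finger_force: 0.0
```

>>> send_rows --increments '[[255, [0, 0, 0.1], [0, 0, 0]], [255, [0, 0, 0], [0, 0, 0]]]'

```text
clock: 8.8
position: [0.4777, -0.1816, 0.0474]
tcp_rot: [-180.0, 0.0, 67.0]
wrist_force: [0.5, 0.3, -0.0]
finger_gap: 0.0003
finger_force: 0.0
```

>>> send_rows --increments '[[255, [0, 0, 0.1], [0, 0, 0]], [255, [0, 0, 0], [0, 0, 0]]]'

```text
clock: 9.05
position: [0.4777, -0.1817, 0.0464]
tcp_rot: [-180.0, 0.0, 67.0]
wrist_force: [-0.2, 0.0, -0.3]
finger_gap: -0.0
finger_force: 0.0
```

>>> send_rows --increments '[[255, [0, 0, 0.1], [0, 0, 0]], [255, [0, 0, 0], [0, 0, 0]]]'

```text
clock: 9.3
position: [0.4777, -0.1816, 0.0454]
tcp_rot: [-180.0, 0.0, 67.0]
wrist_force: [-0.3, 0.2, 0.5]
finger_gap: -0.0001
finger_force: 0.0
```

>>> send_rows --increments '[[255, [0, 0, 0.1], [0, 0, 0]], [255, [0, 0, 0], [0, 0, 0]]]'

```text
clock: 9.55
position: [0.4777, -0.1817, 0.0444]
tcp_rot: [-180.0, 0.0, 67.0]
wrist_force: [-0.1, 0.2, -0.8]
finger_gap: 0.0003
finger_force: 0.0
```

>>> send_rows --increments '[[255, [0, 0, 0.1], [0, 0, 0]], [255, [0, 0, 0], [0, 0, 0]]]'

```text
clock: 9.8
position: [0.4777, -0.1817, 0.0434]
tcp_rot: [-180.0, 0.0, 67.0]
wrist_force: [-1.0, 0.5, -0.6]
finger_gap: 0.0003
finger_force: 0.0
```

```bash
python3 - <<'E'
from h import *
s=sense();print(s["wrist_force"],s["position"],s["tau"].round(2))
c=capture("scene")["img"];w=capture("wrist")["img"]
f=lambda a:cv2.resize(a,(400,400),interpolation=cv2.INTER_CUBIC)
cv2.imwrite("pics/w5.png",np.hstack([f(c[260:320,345:405]),f(w[180:380,220:420])])[...,::-1])
E
```

```text
[-1.04105174  0.45167655 -0.55368396] [ 0.4776958  -0.18166973  0.04340432] [-0.000e+00 -4.605e+01 -3.500e+00 -1.571e+01  1.000e-02 -1.000e-02
 -0.000e+00]
```

View pics/w5.png

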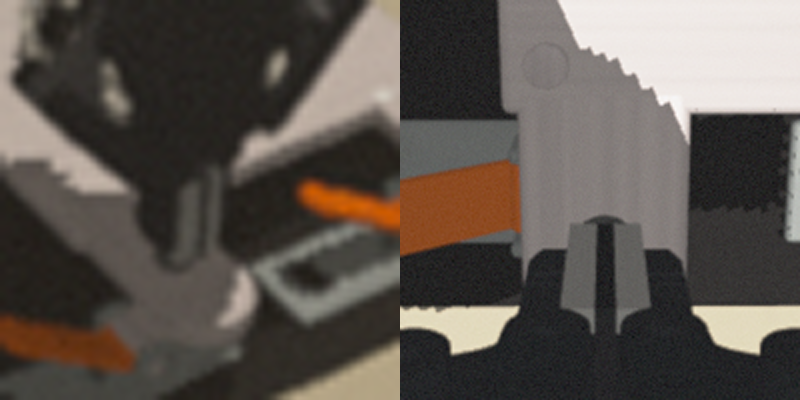

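The finger bottom is now at scene (373,300), covering the screw, so contact is about to happen. The shut tips evidently sit roughly level with the TCP. I continue in 1 mm steps.

>>> send_rows --increments '[[255, [0, 0, 0.1], [0, 0, 0]], [255, [0, 0, 0], [0, 0, 0]]]'

```text
clock: 10.15
position: [0.4777, -0.1816, 0.0424]
tcp_rot: [-180.0, 0.0, 67.0]
wrist_force: [0.7, 0.6, -0.4]
finger_gap: -0.0003
finger_force: 0.0
```

>>> send_rows --increments '[[255, [0, 0, 0.1], [0, 0, 0]], [255, [0, 0, 0], [0, 0, 0]]]'

```text
clock: 10.4
position: [0.4777, -0.1816, 0.0414]
tcp_rot: [-180.0, 0.0, 67.0]
wrist_force: [0.5, 0.6, -0.1]
finger_gap: 0.0
finger_force: 0.0
```

>>> send_rows --increments '[[255, [0, 0, 0.1], [0, 0, 0]], [255, [0, 0, 0], [0, 0, 0]]]'

```text
clock: 10.65
position: [0.4777, -0.1817, 0.0404]
tcp_rot: [-180.0, 0.0, 67.0]
wrist_force: [-0.3, -0.6, -0.4]
finger_gap: -0.0001
finger_force: 0.0
```

>>> send_rows --increments '[[255, [0, 0, 0.1], [0, 0, 0]], [255, [0, 0, 0], [0, 0, 0]]]'

```text
clock: 10.9
position: [0.4777, -0.1817, 0.0394]
tcp_rot: [-180.0, 0.0, 67.0]
wrist_force: [-0.5, 0.1, -0.0]
finger_gap: -0.0
finger_force: 0.0
```

>>> send_rows --increments '[[255, [0, 0, 0.1], [0, 0, 0]], [255, [0, 0, 0], [0, 0, 0]]]'

```text
clock: 11.15
position: [0.4777, -0.1817, 0.0384]
tcp_rot: [-180.0, 0.0, 67.0]
wrist_force: [-0.2, 0.5, -0.0]
finger_gap: 0.0003
finger_force: 0.0
```

>>> send_rows --increments '[[255, [0, 0, 0.1], [0, 0, 0]], [255, [0, 0, 0], [0, 0, 0]]]'

```text
clock: 11.4
position: [0.4777, -0.1816, 0.0374]
tcp_rot: [-180.0, 0.0, 67.0]
wrist_force: [0.0, -0.7, -0.3]
finger_gap: -0.0002
finger_force: 0.0
```

>>> send_rows --increments '[[255, [0, 0, 0.1], [0, 0, 0]], [255, [0, 0, 0], [0, 0, 0]]]'

```text
clock: 11.65
position: [0.4777, -0.1817, 0.0364]
tcp_rot: [-180.0, 0.0, 67.0]
wrist_force: [-0.1, 0.5, -0.1]
finger_gap: -0.0
finger_force: 0.0
```

>>> send_rows --increments '[[255, [0, 0, 0.1], [0, 0, 0]], [255, [0, 0, 0], [0, 0, 0]]]'

```text
clock: 11.9
position: [0.4778, -0.1817, 0.0363]
tcp_rot: [180.0, 0.0, 67.0]
wrist_force: [-3.2, 1.1, 8.9]
finger_gap: 0.0001
finger_force: 4.3
```

NR holds firm: 8.9 N with 0.1 mm travel, contact at TCP z ≈ 0.0363. Next is FR, 12.3 cm along tool y.

>>> send_rows --increments '[[255, [0, 0, -2], [0, 0, 0]], [255, [0, 4.1, 0], [0, 0, 0]], [255, [0, 4.1, 0], [0, 0, 0]], [255, [0, 4.1, 0], [0, 0, 0]], [255, [0, 0, 1.2], [0, 0, 0]], [255, [0, 0, 0.4], [0, 0, 0]], [255, [0, 0, 0], [0, 0, 0]]]'

```text
clock: 12.78
position: [0.5893, -0.2291, 0.0387]
tcp_rot: [-179.9, 0.0, 67.0]
wrist_force: [-0.5, 0.0, 0.2]
finger_gap: -0.0001
finger_force: 0.0
```

>>> send_rows --increments '[[255, [0, 0, 0.2], [0, 0, 0]], [255, [0, 0, 0], [0, 0, 0]]]'

```text
clock: 13.02
position: [0.5907, -0.2297, 0.0377]
tcp_rot: [180.0, 0.0, 67.0]
wrist_force: [-0.2, 1.3, -0.5]
finger_gap: -0.0002
finger_force: 0.0
```

>>> send_rows --increments '[[255, [0, 0, 0.1], [0, 0, 0]], [255, [0, 0, 0], [0, 0, 0]]]'

```text
clock: 13.28
position: [0.5909, -0.2298, 0.0365]
tcp_rot: [180.0, 0.0, 67.0]
wrist_force: [0.4, -0.0, 0.8]
finger_gap: 0.0002
finger_force: 0.0
```

>>> send_rows --increments '[[255, [0, 0, 0.1], [0, 0, 0]], [255, [0, 0, 0], [0, 0, 0]]]'

```text
clock: 13.52
position: [0.591, -0.2298, 0.0363]
tcp_rot: [180.0, 0.0, 67.0]
wrist_force: [-1.4, 0.4, 5.8]
finger_gap: -0.0002
finger_force: 2.9
```

FR is firm too: 5.8 N at the same height. I go over the mixer to FL.

>>> send_rows --increments '[[255, [0, 0, -5], [0, 0, 0]], [255, [0, 0, -5], [0, 0, 0]], [255, [4.75, 0, 0], [0, 0, 0]], [255, [4.75, 0, 0], [0, 0, 0]], [255, [4.75, 0, 0], [0, 0, 0]], [255, [4.75, 0, 0], [0, 0, 0]], [255, [0, 0, 0], [0, 0, 0]]]'

```text
clock: 14.4
position: [0.6663, -0.0484, 0.1356]
tcp_rot: [-180.0, -0.2, 67.4]
wrist_force: [-0.5, 0.2, -0.6]
finger_gap: -0.0001
finger_force: 0.0
```

>>> send_rows --increments '[[255, [0, 0, 4.5], [0, 0, 0]], [255, [0, 0, 4.5], [0, 0, 0]], [255, [0, 0, 0.6], [0, 0, 0]], [255, [0, 0, 0], [0, 0, 0]], [255, [0, 0, 0], [0, 0, 0]]]'

```text
clock: 15.02
position: [0.6668, -0.0551, 0.0417]
tcp_rot: [179.8, -0.1, 67.0]
wrist_force: [-0.4, 0.0, -0.1]
finger_gap: -0.0
finger_force: 0.0
```

>>> send_rows --increments '[[255, [0, 0, 0.1], [0, 0, 0]], [255, [0, 0, 0], [0, 0, 0]]]'

```text
clock: 15.28
position: [0.6657, -0.0549, 0.0393]
tcp_rot: [179.9, -0.0, 67.0]
wrist_force: [-0.1, 0.2, 0.3]
finger_gap: -0.0003
finger_force: 0.0
```

>>> send_rows --increments '[[255, [0, 0, 0.1], [0, 0, 0]], [255, [0, 0, 0], [0, 0, 0]]]'

```text
clock: 15.52
position: [0.6651, -0.0549, 0.0374]
tcp_rot: [-180.0, 0.0, 67.0]
wrist_force: [0.6, -0.0, 0.1]
finger_gap: 0.0003
finger_force: 0.0
```

>>> send_rows --increments '[[255, [0, 0, 0.1], [0, 0, 0]], [255, [0, 0, 0], [0, 0, 0]]]'

```text
clock: 15.78
position: [0.6652, -0.0549, 0.0364]
tcp_rot: [-180.0, 0.0, 67.0]
wrist_force: [0.6, 0.3, 0.2]
finger_gap: 0.0001
finger_force: 0.0
```

>>> send_rows --increments '[[255, [0, 0, 0.1], [0, 0, 0]], [255, [0, 0, 0], [0, 0, 0]]]'

```text
clock: 16.02
position: [0.6653, -0.0548, 0.0358]
tcp_rot: [180.0, 0.0, 67.0]
wrist_force: [-1.5, -0.7, 3.3]
finger_gap: -0.0003
finger_force: 1.7
```

>>> send_rows --increments '[[255, [0, 0, 0.1], [0, 0, 0]], [255, [0, 0, 0], [0, 0, 0]]]'

```text
clock: 16.27
position: [0.6654, -0.0548, 0.0347]
tcp_rot: [180.0, -0.0, 67.0]
wrist_force: [-2.5, 0.0, 4.8]
finger_gap: 0.0001
finger_force: 2.3
```

>>> send_rows --increments '[[255, [0, 0, 0.1], [0, 0, 0]], [255, [0, 0, 0], [0, 0, 0]]]'

```text
clock: 16.52
position: [0.6655, -0.0548, 0.0338]
tcp_rot: [180.0, -0.0, 67.0]
wrist_force: [-0.3, -0.4, 4.7]
finger_gap: -0.0001
finger_force: 2.8
```

FL gives: 3.3 → 4.7 N while sinking 2.5 mm, so it is the soft corner. I lift and move over its tab, 59 mm toward plate −x.

>>> send_rows --increments '[[255, [0, 0, -3.4], [0, 0, 0]], [255, [0.3, -3, 0], [0, 0, 0]], [255, [0, -2.9, 0], [0, 0, 0]], [255, [0, 0, 0], [0, 0, 0]], [255, [0, 0, 1.5], [0, 0, 0]], [255, [0, 0, 0.5], [0, 0, 0]], [255, [0, 0, 0], [0, 0, 0]]]'

```text
clock: 17.4
position: [0.6118, -0.0294, 0.0462]
tcp_rot: [-179.9, 0.0, 67.0]
wrist_force: [0.2, 0.1, 0.3]
finger_gap: 0.0001
finger_force: 0.0
```

```bash
python3 - <<'E'
from h import *
s=sense();print(s["wrist_force"],s["position"],plate(s["position"]),s["tcp_rot"])
c=capture("scene")["img"];w=capture("wrist")["img"]
cv2.imwrite("pics/w6.png",np.hstack([cv2.resize(c[200:290,300:380],(400,450),interpolation=cv2.INTER_CUBIC),cv2.resize(w[0:480,100:527],(400,450))])[...,::-1])
E
```

```text
[0.15979727 0.11124049 0.28830894] [ 0.61184038 -0.02941166  0.04616071] [0.0023491  0.09745326] [-1.79906675e+02  3.60692916e-02  6.69535857e+01]
```

View pics/w6.png

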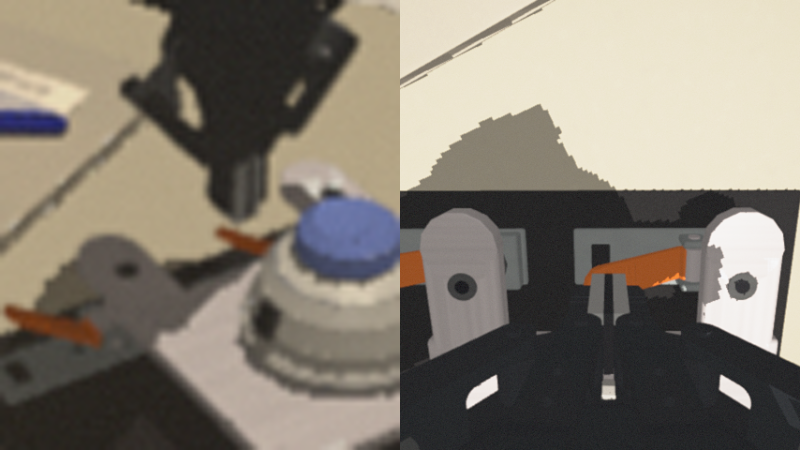

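The fingertip is over the FL tab near its tip, at wrist crop (610,275), with the knuckles ~65 mm above the tips, which is enough clearance. I press down.

>>> send_rows --increments '[[255, [0, 0, 0.4], [0, 0, 0]], [255, [0, 0, 0.4], [0, 0, 0]], [255, [0, 0, 0.3], [0, 0, 0]], [255, [0, 0, 0], [0, 0, 0]]]'

```text
clock: 18.0
position: [0.612, -0.029, 0.0363]
tcp_rot: [-180.0, 0.0, 67.0]
wrist_force: [0.2, -0.5, -0.3]
finger_gap: -0.0003
finger_force: 0.0
```

>>> send_rows --increments '[[255, [0, 0, 0.3], [0, 0, 0]], [255, [0, 0, 0.3], [0, 0, 0]], [255, [0, 0, 0.3], [0, 0, 0]], [255, [0, 0, 0], [0, 0, 0]]]'

```text
clock: 18.5
position: [0.6119, -0.029, 0.0271]
tcp_rot: [-180.0, 0.0, 67.0]
wrist_force: [0.1, -0.2, -0.1]
finger_gap: 0.0001
finger_force: 0.0
```

>>> send_rows --increments '[[255, [0, 0, 0.3], [0, 0, 0]], [255, [0, 0, 0.3], [0, 0, 0]], [255, [0, 0, 0.3], [0, 0, 0]], [255, [0, 0, 0], [0, 0, 0]]]'

```text
clock: 19.0
position: [0.6119, -0.0291, 0.0181]
tcp_rot: [-180.0, 0.0, 67.0]
wrist_force: [-0.3, -0.9, -0.1]
finger_gap: -0.0001
finger_force: 0.0
```

>>> send_rows --increments '[[255, [0, 0, 0.3], [0, 0, 0]], [255, [0, 0, 0.3], [0, 0, 0]], [255, [0, 0, 0.3], [0, 0, 0]], [255, [0, 0, 0], [0, 0, 0]]]'

```text
clock: 19.5
position: [0.612, -0.0291, 0.0091]
tcp_rot: [-180.0, 0.0, 67.0]
wrist_force: [-0.5, 0.3, -0.6]
finger_gap: -0.0004
finger_force: 0.0
```

```bash
python3 - <<'E'
from h import *
s=sense();print(s["wrist_force"],plate(s["position"]))
for n,(x0,x1,y0,y1) in dict(scene=(280,440,220,340),side=(235,395,215,335),wrist=(0,640,0,480)).items():
    c=capture(n);im=c["img"];hsv=cv2.cvtColor(im,cv2.COLOR_RGB2HSV)
    m=cv2.inRange(hsv,(5,150,60),(18,255,255));M=np.zeros_like(m);M[y0:y1,x0:x1]=m[y0:y1,x0:x1]
    k,_,st,ce=cv2.connectedComponentsWithStats(M)
    for a,p in zip(st[1:],ce[1:]):
        if a[4]>10: print(n,a,p.round(1))
    if n=="wrist":
        for q in [(-.059,.095,.012),(.0025,.095,.012),(.0025,.095,.045),(.0445,.095,.012),(.0615,.095,.045)]:
            print(q,proj(c,[*(C+RP@q[:2]),q[2]]).round(1))
        v=cv2.cvtColor(im,cv2.COLOR_RGB2GRAY)[200:400:8,200:460:6]//26
        h=M[200:400:8,200:460:6]
        for r,g in zip(v,h): print("".join("O" if b else str(a) for a,b in zip(r,g)))
E
```

```text
[-0.53052059  0.31387844 -0.62865913] [0.00237227 0.09779354]
scene [301 262  19   7  67] [310.8 264.8]
scene [389 287  20   9  88] [398.3 290.6]
scene [343 307  22   9 117] [353.5 310.7]
side [303 225   8  12  61] [306.9 230.4]
side [251 247   9  13  66] [254.7 253. ]
side [323 260   6   6  25] [325.2 262.8]
side [266 276  10  15  81] [270.2 282.8]
wrist [ 341  289   80   43 2593] [386.3 307.8]
wrist [274 293  30  35 420] [286.7 305.9]
wrist [   0  300   71   59 3102] [ 32.6 328.4]
(-0.059, 0.095, 0.012) [173.1 313.5]
(0.0025, 0.095, 0.012) [323.8 313.3]
(0.0025, 0.095, 0.045) [324.3 356. ]
(0.0445, 0.095, 0.012) [426.8 313.2]
(0.0615, 0.095, 0.045) [504.2 355.8]
55555555555555555556888888888888888888888888
45454555544455554545568888888888888888888888
54554545555555554545554969698968686868686578
11111111111111111111111112222222222222221111
11111111111111111111111111222222222222011111
11111111111111111111111111122222222211111111
11111111111111111111111111112222222211111111
11111111111111111111111111112222222211111111
11111111111111111111111111111111111111111111
33311111111113444444444444444444444444444444
33311111111113444444444444444444444433444344
33411111111113444111144444444444343333344444
334111111111133OOO441244OOOOOOOOOOOOO4444444
4341111111111OOOO3441144OOOOOOOOOOOOO4444448
4341111111111O2112441144111OOOOOOOOOO4444344
3342111111111O11144411441112OOOOOOOOO4454445
4333111111111211144411443111OOOOOOOOO4444445
43321111111111111134114111117777777633544445
43111111111111111111111111111122222112344445
11111111111111111111111111111121221111111245
11111111111111111111111111111111111111111111
11111111111111111111111111111111111111111111
11111111111111111111111111111111111111111111
11111111111111111111111111111111111111111111
11111111111111111111111111111111111111111111
```

The wrist mask shows the tab now close to flat (tip column 274, where a flat tab's tip projects). I keep pressing until firm contact at TCP ≈ 0.003.

>>> send_rows --increments '[[255, [0, 0, 0.2], [0, 0, 0]], [255, [0, 0, 0.1], [0, 0, 0]], [255, [0, 0, 0], [0, 0, 0]]]'

```text
clock: 20.02
position: [0.6123, -0.0292, 0.0065]
tcp_rot: [180.0, 0.0, 67.0]
wrist_force: [-0.5, 0.0, 1.4]
finger_gap: 0.0001
finger_force: 0.9
```

>>> send_rows --increments '[[255, [0, 0, 0.1], [0, 0, 0]], [255, [0, 0, 0.1], [0, 0, 0]], [255, [0, 0, 0], [0, 0, 0]]]'

```text
clock: 20.4
position: [0.6123, -0.0291, 0.0044]
tcp_rot: [180.0, -0.0, 67.0]
wrist_force: [0.4, -0.6, 1.2]
finger_gap: 0.0003
finger_force: 0.8
```

>>> send_rows --increments '[[255, [0, 0, 0.1], [0, 0, 0]], [255, [0, 0, 0], [0, 0, 0]]]'

```text
clock: 20.65
position: [0.6123, -0.0292, 0.0034]
tcp_rot: [180.0, -0.0, 67.0]
wrist_force: [0.8, -0.3, 1.9]
finger_gap: -0.0
finger_force: 0.8
```

>>> send_rows --increments '[[255, [0, 0, 0.1], [0, 0, 0]], [255, [0, 0, 0], [0, 0, 0]]]'

```text
clock: 20.9
position: [0.6124, -0.0292, 0.003]
tcp_rot: [180.0, 0.0, 67.0]
wrist_force: [-1.2, -1.4, 6.3]
finger_gap: 0.0001
finger_force: 3.1
```

>>> send_rows --increments '[[255, [0, 0, 0.1], [0, 0, 0]], [255, [0, 0, 0], [0, 0, 0]], [255, [0, 0, 0], [0, 0, 0]]]'

```text
clock: 21.28
position: [0.6125, -0.0291, 0.0028]
tcp_rot: [180.0, 0.0, 67.0]
wrist_force: [-2.4, -1.0, 11.4]
finger_gap: -0.0
finger_force: 5.8
```

>>> send_rows --increments '[[255, [0, 0, -3], [0, 0, 0]], [255, [0, 0, -5], [0, 0, 0]], [255, [0, 0, -5], [0, 0, 0]], [255, [0, 0, -2], [0, 0, 0]], [255, [-4, 0, 0], [0, 0, 0]], [255, [-4, 0, 0], [0, 0, 0]], [255, [0, 0, 0], [0, 0, 0]]]'

```text
clock: 22.15
position: [0.5786, -0.1068, 0.1501]
tcp_rot: [-179.9, 0.2, 66.6]
wrist_force: [-0.0, 0.0, -0.3]
finger_gap: -0.0
finger_force: 0.0
```

```bash
cat > chk.py <<'E'
from h import *
s=sense();print(s["clock"],s["wrist_force"],s["position"],plate(s["position"]))
for n,(x0,x1,y0,y1) in dict(scene=(280,440,220,340),side=(235,395,215,335),wrist=(0,640,0,480)).items():
    c=capture(n);im=c["img"];hsv=cv2.cvtColor(im,cv2.COLOR_RGB2HSV)
    m=cv2.inRange(hsv,(5,150,60),(18,255,255));M=np.zeros_like(m);M[y0:y1,x0:x1]=m[y0:y1,x0:x1]
    k,_,st,ce=cv2.connectedComponentsWithStats(M)
    for a,p in zip(st[1:],ce[1:]):
        if a[4]>10: print(n,a,p.round(1))
    for nm,sx,sy in [("FL",.0025,.095),("NL",-.1205,.095),("NR",-.1205,-.095)]:
        # outline: pivot and tip, flat / raised
        f=lambda dx,z:proj(c,[*(C+RP@[sx+dx,sy]),z]).round(0)
        print(n,nm,"pivot",f(.042,.012),"flat tip",f(-.02,.012),"raised tip",f(-.009,.05))
E
python3 chk.py
```

```text
22.15 [-0.01113525  0.00637826 -0.28036762] [ 0.57857651 -0.10679361  0.15014194] [0.00196508 0.01322557]
scene [301 261  19   8  75] [310.5 264.5]
scene [389 287  20   9  88] [398.3 290.6]
scene [343 307  22   9 115] [353.4 310.7]
scene FL pivot [360. 251.] flat tip [340. 258.] raised tip [344. 245.]
scene NL pivot [320. 266.] flat tip [298. 274.] raised tip [302. 261.]
scene NR pivot [364. 312.] flat tip [341. 323.] raised tip [345. 308.]
side [305 226   7  11  49] [307.8 231.5]
side [251 247   9  13  65] [254.7 253. ]
side [319 255   9  11  51] [323.1 260.1]
side [266 276  10  15  82] [270.2 282.8]
side FL pivot [329. 270.] flat tip [320. 255.] raised tip [321. 252.]
side NL pivot [312. 241.] flat tip [303. 228.] raised tip [304. 224.]
side NR pivot [260. 264.] flat tip [252. 250.] raised tip [252. 246.]
wrist [ 104  103   87   29 2224] [146.9 117.8]
wrist [ 297  106   83   26 1985] [339.2 118.9]
wrist FL pivot [384. 122.] flat tip [296. 122.] raised tip [310. 120.]
wrist NL pivot [208. 122.] flat tip [120. 123.] raised tip [107. 120.]
wrist NR pivot [226. 364.] flat tip [151. 364.] raised tip [144. 392.]
```

FL's tab is flat (wrist tip column 297, predicted 296 when flat) and stays so after release. The other three tabs are unchanged and raised, and the arm is clear.

```bash
python3 -c "
from rig import *
print(close_job())"
```

```text
the job is handed in; nothing more can be done
None
```

The far left corner was the soft one: it sank about 2.5 mm under 5 N, while near right and far right held firm (near left was not pressed). I pressed its shim tab flat, left the other three raised and handed the job in at about 22 s, without pressing that corner again to confirm it is now firm.

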